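# Load the cell flask and index the slide under the rotator

### The arm

A 7-joint arm with a two-finger parallel gripper is mounted at the origin on the work surface. World frame = base frame: x ahead of the robot, y to its left, z up, the work surface at z = 0. Lengths are in m, angles in rad, forces in N, time in s.
With the tool pointing down it reaches from about 0.425 to 0.875 m from the base axis. Payload 4.7 kg.
Tool frame: the origin (TCP) lies midway between the tips of the shut fingers; the grasp point (between the pads) lies 19 mm behind it; x points along the fingers, z is the direction in which the jaws open and shut, and the axes are right-handed (so a half turn about x gives the same grasp; the last joint's range is limited). The gripper opens to 87 mm and grips with 3 to 60 N. Pads are 19 mm wide; open, the fingers measure 117 mm over their backs; the gripper's body (75 mm by 190 mm) begins 51 mm behind the grasp point.
Start: joints at [-1.193, 0.321, -0.07, 1.45, 0.023, 1.371, -0.057], TCP at [0.231, 0.607, 0.223] pointing down, gripper open.
Joint ranges: [-2.86, 2.86], [-0.3, 2.09], [-1.38, 1.24], [0.06, 2.45], [-1.56, 4.7], [0.09, 2.05], [-2.69, 2.69]. Speed limits (rad/s): [2.57, 2.57, 3.14, 3.14, 3.14, 3.14, 3.14].

### API

Orientations are given as a rotation vector (axis times angle).
In Python, from bench import ctrl, vision, close_job gives the robot as it stands. The module is installed in compiled form; this text tells all that it offers.
- The arm moves only by the tool servo_tool, never from a script. Its argument "commands" is a list that holds one entry, the list of rows, each a list of 7 numbers: the turn, a rotation vector about the tool's x, y, z in degrees, then the shift along the tool's x, y, z in mm, then the finger opening in mm, from 0 to 87. In form: [[[wx, wy, wz, x, y, z, grip], ...]]. A call has 1 to 5 rows; each row is the pose to reach, as a shift and turn from the pose commanded when the call began, along the tool's axes at that moment; what a row does not reach only later rows make up. A row lasts 1/8 s, in which the tool goes at most 62.5 mm and 10.7 degrees, less where a joint would pass 70% of its speed; a pose out of reach is approached as far as the arm can. A call with a gripper value outside its range is refused whole. The fingers move at their own pace and stop on an object; "newtons" is the grip in N (left out, the last holds). Time passes only in rows, so rows that repeat a pose let the fingers close. It gives the time, the measured TCP pose, the force and the opening at its end, in the units of the state.
- ctrl.get_state(): the state, without advancing time (a new reading comes with each control period).
- vision.get_image(name): name is "side" or "top" or "wrist"; returns the picture (480x640x3 uint8, red, green, blue); there is no depth.
- vision.camera_info(name): a dict with "fov_y" (degrees; the focal length in pixels is half the picture's height over the tangent of half this angle, whatever the lens; pixels are square), "cx", "cy" (the principal point, pixels), "dist" ([k1, k2, p1, p2, k3] as OpenCV has them; the pictures are not rectified), "pose" (4x4, takes a point from camera to world coordinates). Camera axes: x right, y down, z forward; pixel columns grow to the right and rows downward; lengths in m; the calibration is good to about 2 mm. A picture is of the moment at which its call begins: read the wrist's pose just before it. camera_info takes no time and is no camera call; for the wrist camera it gives the pose at the moment of the call.
- close_job(): hands the job in, once; it reports no verdict.
The state is a dict: "time": time; "joint_positions": joint angles; "qd": joint speeds; "joint_torque": joint torques, N m; "position": TCP position; "tool_rot": TCP orientation; "ft_force": force on the tool from outside, world axes, zero at the start; "torque": the same for the moment, N m; "grip_width": opening from 0.0 (shut) to 1.0 (fully open).
Only numpy, scipy, OpenCV 4.12 (cv2) and the standard library are available. Lean on these libraries where they do the work, as an engineer would, in place of code of your own. Each camera call takes 0.05 s, during which the arm holds its last target. There are 200 camera calls.

### The job

Lower the amber flask gently into the white cup of the cell slide, so that it stands upright on the cup's floor, and let go of it. Then pull up the red lock knob, slide the carriage along to its next hole on the rotator's side (the pale head with the green band, not the blue ultrasonic probe), so that the flask is under the rotator's shaft, and let the pin drop fully home in that hole. Finish while still gripping the red knob, with the pin held fully home; leave the other things on the bench where they are.

Things in the scene. Friction and masses are not known exactly. Their poses are not given: they have to be found in the camera images.
- flask: Loose amber glass flask, 63 to 117 g, 102 mm tall, upright on the bench left or right of the slide. Round bulb 64 mm across (widest 27 mm up), flat underside 36 mm across, straight neck 25 mm across from 57 to 98 mm up (grip it there from above), then a lip 29 mm across. Origin: centre of its underside, z up through the neck.
- slide: Fixed cell slide: bed 250 x 470 x 12 mm, origin at its underside's centre, y along the slide, x away from the robot. Steel index tube at x -80 mm (top 42 mm up) with 10 mm holes at y -150, 0, +150 mm; guide rail at x +70. The carriage plate on them (225 x 100 mm, top 52 mm up) carries cup and lock plunger. End stops 46 mm high.
- carriage (a joint): Carriage position along the slide's y axis, m: 0 at the middle (loading) hole, where it starts locked; +0.150 and -0.150 at the next holes, travel +-0.165. About 2 N of drag; with its cup it weighs about 1.5 kg. With the pin home it has about 1 mm of play each way.
- cup_floor (a point): Centre of the inner floor of the white cylindrical cup fixed on the carriage plate, 58 mm above the bench; axes as the slide's. Cup 82 mm outside, 70 mm inside, 55 mm deep inside (rim 113 mm above the bench). It lies 150 mm beyond the lock plunger along the slide's x axis.
- knob: Red round pull knob of the lock plunger, 28 mm across and 24 mm high, underside 68 mm above the bench when the pin is home (16 mm over the carriage plate, with an 18 mm steel barrel between them). Origin at the centre of its underside, z up. Fixed to the pin: it moves with it and with the carriage.
- knob_mid (a point): Centre of the red knob, 80 mm above the bench when the pin is home: where to grip.
- plunger (a joint): How far the lock pin is pulled up, m: 0 fully home, 0.014 upper stop. The round-ended 8 mm pin stands 10 mm deep in the hole: the carriage is free from about 0.010. A spring pushes it down with 5 N (home) to 8.5 N (up). Let go between holes, it rides on the tube at 0.010.
- rotator: Fixed rotator: pale box head with a green band, 75 wide, 85 deep, 240 to 370 mm above the bench, on a post 150 mm beyond its axis (360 mm high; foot from 80 mm beyond), shaft pointing down. Origin on the bench under the shaft's axis, which stands where the cup's axis comes with the carriage in one end hole, left or right; axes as the slide's.
- rotator_tip (a point): Lower end of the rotator's white electrode tip (15 mm across), 180 mm above the bench, on the shaft's axis. The flask's lip is 160 mm above the bench when seated.
- sonicator: Fixed ultrasonic probe on a stand like the rotator's, over the other end's cup position: a blue upright cylinder 68 mm across, from 250 to 380 mm above the bench, steel collar and horn below it down to 180 mm. Origin on the bench under the horn's axis. Not wanted now.
- jar: Bystander: closed white jar with a blue cap, 52 mm across, 65 mm high, on the other side of the slide from the flask. Origin at its underside's centre.
- beaker: Bystander: small empty clear glass beaker, 52 mm across, 60 mm high, beyond the slide on the left. Origin at its underside's centre.
- parts_box: Bystander: pale divided parts box, 100 x 150 x 28 mm, on the left. Origin at its underside's centre.
- driver: Bystander: screwdriver with a yellow handle, 160 mm long, lying on the right between robot and slide.
- polish_disc: Bystander: grey polishing disc, 70 mm across, 12 mm high, beyond the slide on the right. Origin at its underside's centre.
There are look-alikes about, which are no part of the job. What is shaped like the flask but pink is not meant.

How it is judged:
On the way, in this order (a step that is already met when the one before it is completed fails the run):
1. the flask stands upright on the cup's floor, released, the carriage still locked in the loading hole (horizontal distance between flask and cup_floor below 0.006 m and z of flask in the frame of cup_floor below 0.005 m and angle between flask's own z axis and vertical below 0.12 rad and contact force between the fingers and flask below 0.1 N and value of joint carriage between -0.004 and 0.004 m and value of joint plunger below 0.003 m), for 0.2 s.
2. the lock pin is pulled up out of the loading hole by the knob (value of joint plunger above 0.0085 m and contact force between the fingers and knob above 1 N), for 0.1 s.
At the end, for the whole second after the job is handed in: Cup axis within 4 mm of the rotator shaft's axis, carriage at rest, lock pin home within 2 mm, fingers still holding the red knob (over 2 N), flask untouched in the cup: within 6 mm of its axis, on its floor within 5 mm, tilted less than 0.12 rad (horizontal distance between cup_floor and rotator_tip below 0.004 m and value of joint plunger below 0.002 m and contact force between the fingers and knob above 2 N and velocity of joint carriage between -0.005 and 0.005 m/s and horizontal distance between flask and cup_floor below 0.006 m and z of flask in the frame of cup_floor below 0.005 m and angle between flask's own z axis and vertical below 0.12 rad and contact force between the fingers and flask below 0.1 N); the arm keeps its last pose, push and grip.
It fails at once if the flask is knocked or pressed against the cup or slide with more than 25 N (set down too hard) (contact force between flask and slide above 25 N).
It fails at once if the flask drops or is rammed into the cup (faster than 0.3 m/s in the last 30 mm above the cup's floor, at the loading hole) (linear speed of flask above 0.3 m/s and horizontal distance between flask and cup_floor below 0.02 m and z of flask in the frame of cup_floor below 0.03 m and value of joint carriage between -0.01 and 0.01 m).
It fails at once if the flask is tipped over (more than 0.6 rad) (angle between flask's own z axis and vertical above 0.6 rad).
It fails at once if a bystander is moved by more than 30 mm (distance of any of jar, beaker, parts_box, driver, polish_disc from where it was at the start of the episode above 0.03 m).
It also fails if it takes over 64 s, if anything falls off the work surface, if the arm or the gripper's body presses on something with over 40 N, if the wrist force passes 120 N, or if a joint passes its speed limit or range.

## Working session

There is one attempt and no reset: what is moved stays moved. The work goes in short steps, Python scripts to look and compute and a tool call to move; the robot and the scene stay as the last step left them, time stands still between calls to the robot, and variables do not carry over. Pictures are saved under pics/ and viewed, about 8 in all and at most 12, crops included, and the job is handed in when it is done.

Besides the shell and the picture viewer there is one more tool, called after "Call:" by a JSON object that holds its "method" and its "body". servo_tool: Moves the arm, as the interface text tells. Its arguments: {"type":"object","properties":{"commands":{"type":"array"},"newtons":{"type":"number"}},"required":["commands"]}

```bash
mkdir -p pics; cat > h.py <<'E'
import numpy as np, cv2
from scipy.spatial.transform import Rotation as R
from bench import ctrl, vision, close_job
def K(n):
    i=vision.camera_info(n); f=240/np.tan(np.radians(i['fov_y'])/2)
    return np.array([[f,0,i['cx']],[0,f,i['cy']],[0,0,1]]),np.array(i['dist'],float),np.array(i['pose'])
def back(n,uv,z,k=None):
    k=k or K(n)
    p=cv2.undistortPoints(np.array(uv,float).reshape(-1,1,2),k[0],k[1]).reshape(-1,2)
    d=np.c_[p,np.ones(len(p))]@k[2][:3,:3].T; o=k[2][:3,3]
    return o+d*((z-o[2])/d[:,2])[:,None]
def proj(n,P,k=None):
    k=k or K(n); T=np.linalg.inv(k[2])
    return cv2.projectPoints(np.array(P,float).reshape(-1,1,3),cv2.Rodrigues(T[:3,:3])[0],T[:3,3],k[0],k[1])[0].reshape(-1,2)
def snap(n,name):
    im=vision.get_image(n); cv2.imwrite(f'pics/{name}.png',im[:,:,::-1]); return im
E
python3 - <<'E'
from h import *
s=ctrl.get_state(); print(s); print(R.from_rotvec(s['tool_rot']).as_matrix().round(3))
for n in('top','side'):
    snap(n,n+'0'); print(n,*[a.round(3).tolist() for a in K(n)])
E
```

```text
{'time': 0.0, 'joint_positions': array([-1.19288017,  0.32185992, -0.07011585,  1.45168683,  0.02260489,
        1.37078969, -0.05689791]), 'qd': array([ 8.66516244e-05, -9.90144010e-04,  8.66884534e-04,  1.51340025e-03,
        2.10474883e-03,  1.27117056e-03, -5.31149447e-04]), 'joint_torque': array([ 3.26587924e-04, -4.91282916e+01, -4.03997898e-01, -3.12536466e+01,
       -6.40934589e-02,  4.35192743e-02,  1.79311501e-04]), 'position': array([0.23112943, 0.60692061, 0.22143184]), 'tool_rot': array([-0.93839959,  1.36120655,  0.93644139]), 'ft_force': array([-0.38528477,  0.17917084, -1.01629618]), 'torque': array([-0.01300472, -0.00750662, -0.04593516]), 'grip_width': 0.9981965660771334}
[[-0.001 -0.935  0.356]
 [-0.002  0.356  0.935]
 [-1.    -0.    -0.002]]
top [[563.579, 0.0, 327.337], [0.0, 563.579, 239.841], [0.0, 0.0, 1.0]] [-0.066, 0.0, 0.0, 0.0, 0.0] [[-0.007, -0.995, 0.097, 0.377], [-1.0, 0.005, -0.012, 0.053], [0.012, -0.097, -0.995, 1.516], [0.0, 0.0, 0.0, 1.0]]
side [[603.952, 0.0, 323.714], [0.0, 603.952, 247.868], [0.0, 0.0, 1.0]] [-0.035, 0.0, 0.0, 0.0, 0.0] [[-0.814, -0.374, 0.445, -0.199], [-0.581, 0.527, -0.62, 0.999], [-0.003, -0.763, -0.646, 1.113], [0.0, 0.0, 0.0, 1.0]]
```

View pics/top0.png

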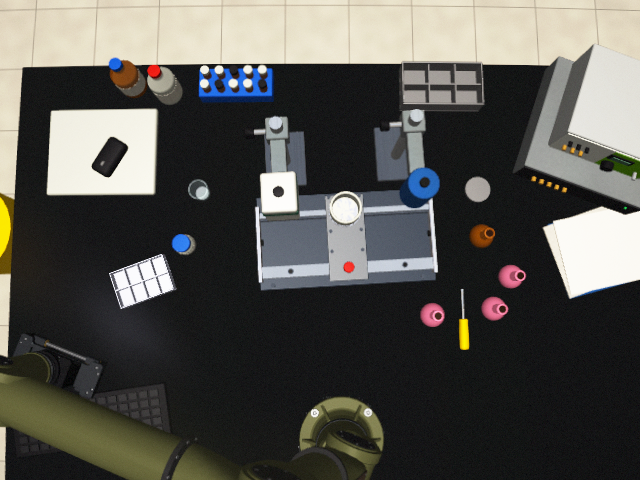

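View pics/side0.png

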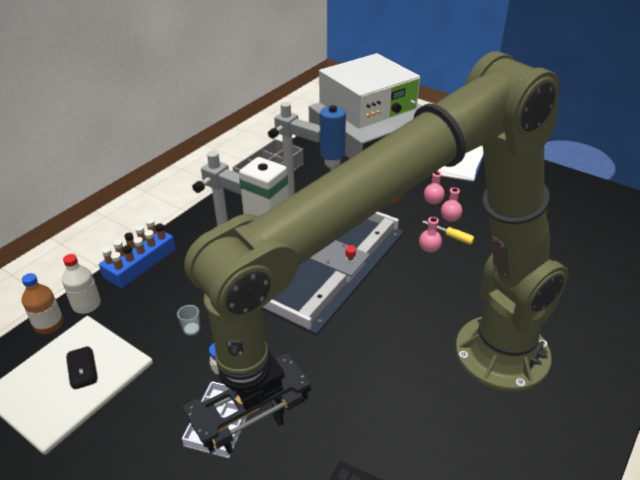

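The top view shows these candidates:
- **Amber flask:** bulb at (482,236), lip at about (489,234). It is right of the slide, has an open neck and is the only amber flask.
- **Pink look-alikes:** (512,276), (494,308) and (432,315).
- **Capped brown bottle:** (124,75).

The rotator is on the left (pale head at (279,193), green band in the side view), the red knob is at (349,267) and the cup is at (346,208). I'll confirm with an enlarged crop and measure.

```bash
python3 - <<'E'
from h import *
im=cv2.imread('pics/top0.png'); 
cv2.imwrite('pics/crop1.png',cv2.resize(im[165:300,250:510],None,fx=3,fy=3,interpolation=cv2.INTER_CUBIC))
hsv=cv2.cvtColor(im,cv2.COLOR_BGR2HSV)
def blob(lo,hi,x0,y0,x1,y1):
    m=cv2.inRange(hsv,lo,hi)[y0:y1,x0:x1]; n,l,st,c=cv2.connectedComponentsWithStats(m); i=1+st[1:,4].argmax(); return c[i]+[x0,y0],st[i]
kn=blob((0,150,120),(8,255,255),335,255,365,280); fl=blob((3,120,40),(22,255,255),460,215,505,255)
print(kn,fl); print('knob top z.092',back('top',kn[0],.092),'flask blob z.03',back('top',fl[0],.03),'lip',back('top',[489,234],.102))
c=[[258,206],[434,198],[436,279],[262,290]]
print('slide corners?',back('top',c,.012))
print('cup rim',back('top',[346,207],.113))
E
```

```text
(array([348.5862069 , 266.64367816]), array([ 9,  7, 10, 11, 87], dtype=int32)) (array([481.48654244, 235.45341615]), array([  9,   9,  26,  24, 483], dtype=int32))
knob top z.092 [[ 0.44786419 -0.01813523  0.092     ]] flask blob z.03 [[ 0.53181752 -0.37779224  0.03      ]] lip [[ 0.52795179 -0.3764325   0.102     ]]
slide corners? [[ 0.6167622   0.22049006  0.012     ]
 [ 0.63657279 -0.25615902  0.012     ]
 [ 0.41714944 -0.25601891  0.012     ]
 [ 0.39105506  0.20871069  0.012     ]]
cup rim [[ 0.59699858 -0.01212664  0.113     ]]
```

View pics/crop1.png

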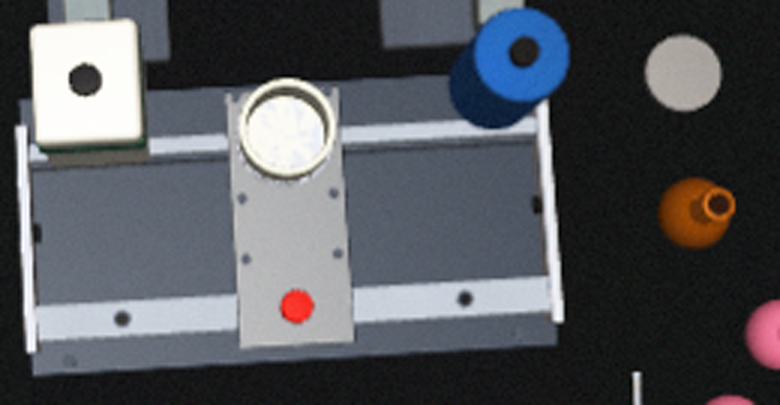

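The crop confirms the amber flask (lip at full-image (489.3,233)), the knob and cup, and the tube holes at (290.7,271) and (405,264.3). Next I'll compute the geometry and the first move.

```bash
cat >> h.py <<'E'
def go(p,jaw_deg,p0=None,r0=None):
    "shift in tool mm and turn deg from current to vertical tool at p with jaw azimuth"
    s=ctrl.get_state(); p0=s['position'] if p0 is None else p0; r0=s['tool_rot'] if r0 is None else r0
    M=R.from_rotvec(r0); a=np.radians(jaw_deg); z=np.array([np.cos(a),np.sin(a),0]); x=np.array([0,0,-1.]); 
    T=R.from_matrix(np.c_[x,np.cross(z,x),z])
    return (M.inv()*T).as_rotvec(degrees=True).round(1), (M.inv().apply(np.array(p)-p0)*1000).round(1)
E
python3 - <<'E'
from h import *
h=back('top',[[290.7,271],[405,264.3]],.042); d=h[0]-h[1]; print('holes',h,np.linalg.norm(d),'mid',h.mean(0),'yaw',np.degrees(np.arctan2(-d[0],d[1])))
print('lip',back('top',[489.3,233],.102))
im=cv2.imread('pics/top0.png')[190:228,325:365]; m=((im[:,:,2]>150)).astype(np.uint8)
c=max(cv2.findContours(m,0,1)[0],key=cv2.contourArea); e=cv2.fitEllipse(c); print(e, back('top',np.array(e[0])+[325,190],.113))
print('pink',back('top',[[512,276],[494,308],[432,315]],.03)[:,:2])
print('heads rot/son',back('top',[[279,193]],.37),back('top',[[425,183]],.38))
print('jar,disc,box',back('top',[[182,244]],.065),back('top',[[478,189]],.012))
for p,a in[((.231,.607,.30),69),((.43,0,.30),0),((.42,-.30,.25),-35),((.528,-.376,.22),-35)]: print(p,go(p,a))
E
```

```text
holes [[ 0.43986047  0.13078802  0.042     ]
 [ 0.45551329 -0.16888858  0.042     ]] 0.30008511588848596 mid [ 0.44768688 -0.01905028  0.042     ] yaw 2.98997667080677
lip [[ 0.53050866 -0.37729789  0.102     ]]
((19.70859146118164, 20.79506492614746), (39.035362243652344, 41.719993591308594), 102.48888397216797) [[ 0.58736396 -0.00877885  0.113     ]]
pink [[ 0.42286365 -0.45669858]
 [ 0.33873232 -0.40529897]
 [ 0.32220407 -0.23956178]]
heads rot/son [[0.58659125 0.13753488 0.37      ]] [[ 0.6044031  -0.16272792  0.38      ]]
jar,disc,box [[0.51013943 0.411057   0.065     ]] [[ 0.66116156 -0.37786719  0.012     ]]
(0.231, 0.607, 0.3) (array([ 0.2, -0.1,  0. ]), array([-78.4,   0.2,  -0.2]))
(0.43, 0, 0.3) (array([69.2, -0.1,  0.1]), array([ -77.5, -401.8, -496.6]))
(0.42, -0.3, 0.25) (array([ 1.042e+02, -1.000e-01,  1.000e-01]), array([ -27. , -499.2, -780.5]))
(0.528, -0.376, 0.22) (array([ 1.042e+02, -1.000e-01,  1.000e-01]), array([   3. , -627.2, -813. ]))
```

Call:
{"method": "servo_tool", "body": {"commands": [[[7,0,0,-15,-39,-48,87],[14,0,0,-29,-78,-96,87],[21,0,0,-43,-117,-144,87],[28,0,0,-57,-156,-192,87],[35,0,0,-57,-195,-240,87]]]}}

```text
time: 0.72
position: [0.3279, 0.3151, 0.2804]
tool_rot: [-0.463, 1.519, 0.465]
ft_force: [1.4, 0.4, -0.4]
grip_width: 0.998
```

```bash
python3 - <<'E'
from h import *
s=ctrl.get_state();print(s['time'],s['position'])
for p,a in[((.42,.05,.28),5),((.42,-.02,.28),-5),((.44,-.25,.24),-35)]: print(p,go(p,a))
E
```

```text
0.725 [0.32791025 0.31509084 0.28040602]
(0.42, 0.05, 0.28) (array([28.9,  0.1, -0.1]), array([ 1.000e-01, -2.714e+02, -7.160e+01]))
(0.42, -0.02, 0.28) (array([38.9,  0.1, -0.1]), array([  -0. , -329.4, -110.6]))
(0.44, -0.25, 0.24) (array([68.9,  0.1, -0.1]), array([  39.6, -531.5, -222.5]))
```

Call:
{"method": "servo_tool", "body": {"commands": [[[6,0,0,0,-55,-15,87],[12,0,0,0,-110,-30,87],[18,0,0,0,-165,-45,87],[24,0,0,0,-220,-60,87],[29,0,0,0,-271,-72,87]]]}}

```text
time: 1.35
position: [0.4198, 0.0499, 0.2794]
tool_rot: [-0.067, 1.57, 0.068]
ft_force: [0.4, 0.5, 0.2]
grip_width: 0.999
```

```bash
python3 - <<'E'
from h import *
s=ctrl.get_state();print(s['time'],s['position'])
for p,a in[((.42,-.02,.28),-5),((.44,-.23,.26),-35)]: print(p,go(p,a))
E
```

```text
1.35 [0.41984866 0.04994436 0.27939845]
(0.42, -0.02, 0.28) (array([ 9.9,  0. , -0. ]), array([ -0.6, -69.7,  -5.9]))
(0.44, -0.23, 0.26) (array([39.9,  0. , -0. ]), array([  19.2, -280.6,   -4.1]))
```

Call:
{"method": "servo_tool", "body": {"commands": [[[8,0,0,0,-56,-4,87],[16,0,0,5,-112,-4,87],[24,0,0,10,-168,-4,87],[32,0,0,15,-224,-4,87],[40,0,0,20,-280,-4,87]]]}}

```text
time: 1.98
position: [0.4406, -0.2287, 0.2593]
tool_rot: [0.48, 1.517, -0.479]
ft_force: [0.9, 0.2, -0.1]
grip_width: 1.001
```

```bash
python3 - <<'E'
from h import *
s=ctrl.get_state();print(s['time'],s['position'])
for p,a in[((.53,-.377,.20),-35)]: print(p,go(p,a))
E
```

```text
1.975 [ 0.4406287  -0.22873063  0.25926382]
(0.53, -0.377, 0.2) (array([-0.1,  0. , -0.1]), array([ 59.2, -70. , 158.3]))
```

Call:
{"method": "servo_tool", "body": {"commands": [[[0,0,0,12,-20,45,87],[0,0,0,26,-40,90,87],[0,0,0,42,-58,130,87],[0,0,0,59,-70,158,87],[0,0,0,59,-70,158,87]]]}}

```text
time: 2.6
position: [0.5295, -0.376, 0.1976]
tool_rot: [0.477, 1.523, -0.48]
ft_force: [-0.8, -0.1, 0.3]
grip_width: 1.002
```

```bash
python3 - <<'E'
from h import *
k=K('wrist'); im=snap('wrist','w1'); snap('top','t1')
s=ctrl.get_state();print(s['position'],go((.53,-.377,.063),-35)); print(k[0][0,0],k[2].round(3).tolist())
print('expected lip, bulb',proj('wrist',[[.5305,-.3773,.102],[.5305,-.3773,.027]],k))
E
```

```text
[ 0.53006813 -0.37462284  0.20004528] (array([ 0.1, -0.1,  0. ]), array([137. ,  -1.9,   1.5]))
397.4594418365573 [[0.819, -0.546, -0.175, 0.577], [-0.574, -0.783, -0.242, -0.309], [-0.005, 0.298, -0.954, 0.359], [0.0, 0.0, 0.0, 1.0]]
expected lip, bulb [[318.20214443 243.51643452]
 [317.8990924  217.02000955]]
```

View pics/w1.png

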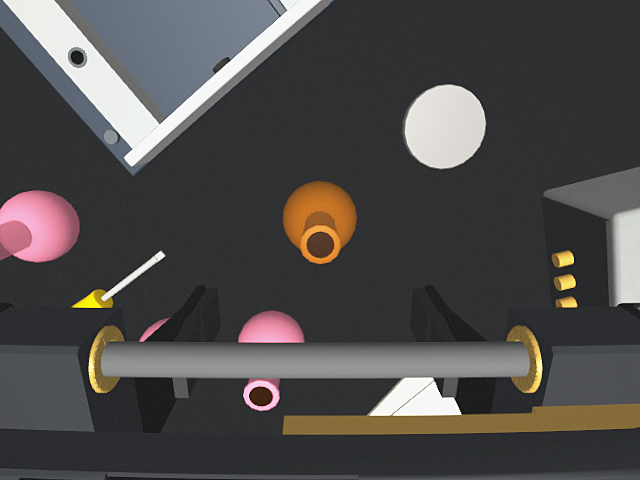

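The wrist picture shows the amber flask's lip at (320,244), against a prediction of (318,243.5), so they agree to about 1 mm. The pink look-alikes are clear of the jaws. Now descending.

Call:
{"method": "servo_tool", "body": {"commands": [[[0,0,0,40,-1,2,87],[0,0,0,80,-1,2,87],[0,0,0,110,-1,2,87],[0,0,0,130,-1,2,87],[0,0,0,136,-1,2,87]]]}}

```text
time: 3.32
position: [0.5318, -0.3758, 0.0643]
tool_rot: [0.476, 1.518, -0.475]
ft_force: [-0.2, -0.3, -0.1]
grip_width: 1.002
```

Call:
{"method": "servo_tool", "body": {"commands": [[[0,0,0,0,0,0,40],[0,0,0,0,0,0,20],[0,0,0,0,0,0,15],[0,0,0,0,0,0,15],[0,0,0,0,0,0,15]]], "newtons": 15}}

```text
time: 3.95
position: [0.5317, -0.3769, 0.0646]
tool_rot: [0.476, 1.518, -0.476]
ft_force: [0.1, -0.1, 0.6]
grip_width: 0.517
```

```bash
python3 - <<'E'
from h import *
s=ctrl.get_state();print(s['time'],s['position'],s['ft_force'],s['grip_width']*87)
for p,a in[((.531,-.378,.20),-35),((.43,-.25,.20),-25)]: print(p,go(p,a))
E
```

```text
3.95 [ 0.5317278  -0.37690432  0.06464464] [ 0.10598943 -0.12160919  0.57883228] 44.96666533645885
(0.531, -0.378, 0.2) (array([ 0.2,  0. , -0. ]), array([-1.354e+02, -1.300e+00,  1.000e-01]))
(0.43, -0.25, 0.2) (array([-9.8,  0. , -0. ]), array([-135.4,   46. , -156. ]))
```

Still closing.

Call:
{"method": "servo_tool", "body": {"commands": [[[0,0,0,0,0,0,15],[0,0,0,0,0,0,15],[0,0,0,0,0,0,15],[0,0,0,0,0,0,15],[0,0,0,0,0,0,15]]]}}

```text
time: 4.58
position: [0.5317, -0.3768, 0.0645]
tool_rot: [0.476, 1.518, -0.476]
ft_force: [0.4, 0.6, -0.2]
grip_width: 0.312
```

Call:
{"method": "servo_tool", "body": {"commands": [[[0,0,0,-20,0,0,15],[0,0,0,-50,0,0,15],[0,0,0,-90,0,0,15],[0,0,0,-125,0,0,15],[0,0,0,-142,0,0,15]]]}}

```text
time: 5.2
position: [0.5322, -0.3778, 0.2099]
tool_rot: [0.476, 1.514, -0.477]
ft_force: [0.2, -0.6, -1.2]
grip_width: 0.312
```

```bash
python3 - <<'E'
from h import *
s=ctrl.get_state();print(s['time'],s['position'],s['ft_force'],s['grip_width']*87)
for p,a in[((.44,-.23,.205),-20)]: print(p,go(p,a))
E
```

```text
5.2 [ 0.53222587 -0.3778317   0.20989272] [ 0.21840778 -0.58799096 -1.2397021 ] 27.135184082227518
(0.44, -0.23, 0.205) (array([-14.9,   0.2,   0. ]), array([   4.3,   68.6, -160.2]))
```

Call:
{"method": "servo_tool", "body": {"commands": [[[-3,0,0,0,14,-32,15],[-6,0,0,0,31,-72,15],[-9,0,0,0,48,-112,15],[-12,0,0,0,62,-145,15],[-15,0,0,0,69,-160,15]]]}}

```text
time: 5.82
position: [0.4386, -0.2267, 0.2062]
tool_rot: [0.271, 1.555, -0.267]
ft_force: [0.5, -0.0, -0.5]
grip_width: 0.31
```

```bash
python3 - <<'E'
from h import *
s=ctrl.get_state();print(s['time'],s['position'],s['ft_force'],s['grip_width']*87)
for p,a in[((.44,-.02,.205),3)]: print(p,go(p,a))
E
```

```text
5.825 [ 0.4386239  -0.22674196  0.2061599 ] [ 0.45836837 -0.04151119 -0.51308565] 27.008193493900947
(0.44, -0.02, 0.205) (array([-22.6,  -0. ,  -0.1]), array([  1.7, 195.2, -68.2]))
```

Call:
{"method": "servo_tool", "body": {"commands": [[[-4,0,0,0,35,-13,15],[-9,0,0,0,80,-29,15],[-14,0,0,0,125,-45,15],[-19,0,0,0,170,-60,15],[-22.6,0,0,0,195,-68,15]]]}}

```text
time: 6.45
position: [0.4416, -0.0201, 0.2064]
tool_rot: [-0.041, 1.571, 0.042]
ft_force: [0.0, -0.5, -0.8]
grip_width: 0.312
```

```bash
python3 - <<'E'
from h import *
s=ctrl.get_state();print(s['time'],s['position'],s['ft_force'],s['grip_width']*87)
for p,a in[((.5976,-.0108,.205),3)]: print(p,go(p,a))
E
```

```text
6.45 [ 0.44157947 -0.02013691  0.20639563] [ 0.02688956 -0.53027324 -0.79923515] 27.12887677172374
(0.5976, -0.0108, 0.205) (array([ 0., -0., -0.]), array([  1.3,   1. , 156.3]))
```

Call:
{"method": "servo_tool", "body": {"commands": [[[0,0,0,0,0,30,15],[0,0,0,0,0,75,15],[0,0,0,0,1,120,15],[0,0,0,0,1,148,15],[0,0,0,0,1,156,15]]]}}

```text
time: 7.08
position: [0.5987, -0.0147, 0.2058]
tool_rot: [-0.039, 1.572, 0.035]
ft_force: [-0.0, 0.0, -1.0]
grip_width: 0.314
```

Call:
{"method": "servo_tool", "body": {"commands": [[[0,0,0,0,0,0,15],[0,0,0,0,0,0,15],[0,0,0,0,0,0,15]]]}}

```text
time: 7.45
position: [0.5971, -0.0139, 0.2069]
tool_rot: [-0.037, 1.57, 0.038]
ft_force: [0.1, 0.2, -0.8]
grip_width: 0.314
```

```bash
python3 - <<'E'
from h import *
s=ctrl.get_state();print(s['time'],s['position'],s['ft_force'],go((.5976,-.0108,.205),3))
k=K('wrist'); a=snap('wrist','w2'); b=snap('top','t2'); c=snap('side','s2')
p=proj('wrist',[[.5976,-.0108,.113],[.5976,-.0108,.205-.064+.102]],k); print(p)
print('top',proj('top',[[.5976,-.0108,.113]]),'side',proj('side',[[.5976,-.0108,.113]]))
u,v=proj('side',[[.5976,-.0108,.113]])[0].astype(int)
cv2.imwrite('pics/c2.png',np.hstack([a[:,:,::-1][80:480,120:520],cv2.resize(c[v-80:v+70,u-75:u+75,::-1],(400,400))]))
E
```

```text
7.45 [ 0.5971208  -0.01390163  0.20693822] [ 0.05108316  0.20646171 -0.81056395] (array([-0.3,  0. , -0.1]), array([1.9, 3.1, 0.6]))
[[316.50298839 240.18606843]
 [318.2765678  344.98806602]]
top [[345.47088557 206.76603341]] side [[301.79276374 222.9663853 ]]
```

View pics/c2.png

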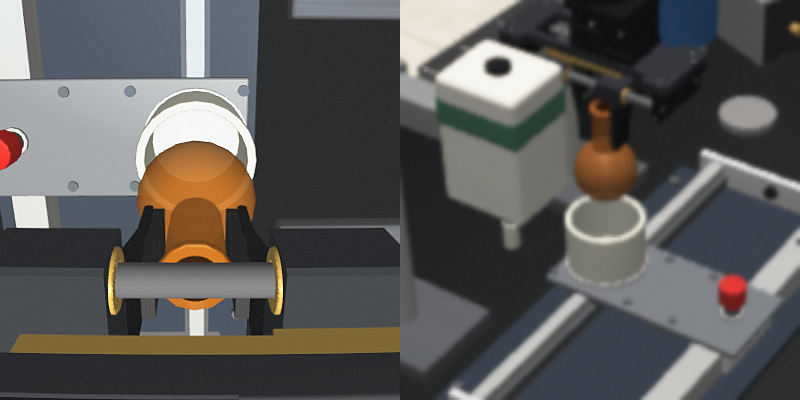

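The cup rim is where predicted: wrist crop centre at x≈196, which is full-image 316.5. The flask is upright above it. TCP y is about 3 mm off target, so I'll quantify the flask's offset from its silhouettes.

```bash
cat > fit.py <<'E'
from h import *
from scipy.optimize import least_squares
import sys
def amber(f,box):
    im=cv2.imread(f); h=cv2.cvtColor(im,cv2.COLOR_BGR2HSV); m=cv2.inRange(h,(5,120,40),(20,255,255)); M=np.zeros_like(m); x0,y0,x1,y1=box; M[y0:y1,x0:x1]=m[y0:y1,x0:x1]; return M
def sil(n,c,r,k,ang):  # sphere silhouette points
    o=k[2][:3,3]; d=c-o; L=np.linalg.norm(d); d/=L; a=np.cross(d,k[2][:3,0]); a/=np.linalg.norm(a); b=np.cross(d,a)
    cc=c-d*r*r/L; rr=r*np.sqrt(1-(r/L)**2)
    return proj(n,[cc+rr*(np.cos(t)*a+np.sin(t)*b) for t in ang],k)
E
python3 - <<'E'
from fit import *
A=np.linspace(0,2*np.pi,360)
c0=np.array([.5971,-.0139,.168])
for n,f,box in(('wrist','pics/w2.png',(240,200,400,400)),('side','pics/s2.png',(270,120,350,215))):
    M=amber(f,box); k=K(n); p=sil(n,c0,.032,k,A)
    print(n,'pred L,R,T,B',p.min(0),p.max(0)); ys,xs=np.nonzero(M); print(xs.min(),xs.max()+1,ys.min(),ys.max()+1)
    for y in range(ys.min(),ys.max(),6): print(y,xs[ys==y].min(),xs[ys==y].max()+1,end=' | ')
    print()
k=K('side'); print('lip',proj('side',[[.5971,-.0139,.243],[.6,-.0139,.243],[.5971,-.0109,.243]],k))
g=np.array([[.5976+.041*np.cos(t),-.0108+.041*np.sin(t),.113] for t in A]); 
for n in('side','wrist','top'): q=proj(n,g); print('rim',n,q.min(0),q.max(0))
im=cv2.imread('pics/s2.png'); v=226
for v in (222,226): print(im[v,280:330].mean(1).astype(int).tolist())
E
```

```text
wrist pred L,R,T,B [255.63106706 216.47984317] [374.56127974 335.7714784 ]
240 400 221 395
221 310 320 | 227 291 342 | 233 280 352 | 239 274 359 | 245 268 364 | 251 265 367 | 257 263 370 | 263 260 373 | 269 259 374 | 275 258 376 | 281 258 376 | 287 258 375 | 293 259 374 | 299 285 373 | 305 285 346 | 311 285 346 | 317 285 346 | 323 285 345 | 329 240 396 | 335 240 399 | 341 241 400 | 347 394 400 | 353 395 398 | 359 396 398 | 365 396 398 | 371 396 399 | 377 395 399 | 383 240 398 | 389 311 397 | 
side pred L,R,T,B [289.96465708 193.80717541] [314.24665895 218.12567358]
282 315 161 215
161 282 285 | 167 296 302 | Traceback (most recent call last):
  File "<stdin>", line 7, in <module>
    return umr_minimum(a, axis, None, out, keepdims, initial, where)
ValueError: zero-size array to reduction operation minimum which has no identity
```

```bash
python3 - <<'E'
from fit import *
A=np.linspace(0,2*np.pi,360)
c0=np.array([.5971,-.0139,.168])
M=amber('pics/s2.png',(285,170,325,220)); k=K('side'); ys,xs=np.nonzero(M)
print([(int(y),int(xs[ys==y].min()),int(xs[ys==y].max()+1)) for y in range(172,219,2) if (ys==y).any()])
print(proj('side',[c0,c0+[.003,0,0],c0+[0,.003,0],c0+[0,0,.003]],k))
kw=K('wrist'); print(proj('wrist',[c0,c0+[.003,0,0],c0+[0,.003,0],c0+[0,0,.003]],kw))
g=np.array([[.5976+.041*np.cos(t),-.0108+.041*np.sin(t),.113] for t in A]); 
for n in('side','wrist','top'): q=proj(n,g); print('rim',n,q.min(0),q.max(0))
s=cv2.imread('pics/s2.png').mean(2).astype(int); w=cv2.imread('pics/w2.png').mean(2).astype(int); t=cv2.imread('pics/t2.png').mean(2).astype(int)
print('side row230',s[230,278:292].tolist(),s[230,312:326].tolist()); print('wrist row235',w[235,248:262].tolist(),w[235,370:384].tolist()); print('wrist col317',w[165:200,317].tolist())
# full-occlusion overlay
a=cv2.imread('pics/w2.png')
for q in proj('wrist',g): cv2.circle(a,tuple(int(round(v)) for v in q),0,(255,0,255),-1)
for z,r in((.058,.035),):
  for q in proj('wrist',[[.5976+r*np.cos(t),-.0108+r*np.sin(t),.113] for t in A]): cv2.circle(a,tuple(int(round(v)) for v in q),0,(0,255,0),-1)
b=cv2.imread('pics/s2.png')
for q in proj('side',g): cv2.circle(b,tuple(int(round(v)) for v in q),0,(255,0,255),-1)
cv2.imwrite('pics/c3.png',np.hstack([cv2.resize(a[150:310,236:396],(400,400),interpolation=0),cv2.resize(b[185:265,262:342],(400,400),interpolation=0)]))
E
```

```text
[(176, 309, 310), (178, 309, 310), (180, 297, 302), (182, 296, 304), (184, 297, 305), (186, 298, 305), (188, 298, 305), (190, 298, 305), (192, 298, 305), (194, 297, 305), (196, 295, 312), (198, 294, 313), (200, 292, 314), (202, 292, 314), (204, 292, 315), (206, 292, 314), (208, 292, 315), (210, 293, 314), (212, 295, 313), (214, 297, 310), (216, 300, 306)]
[[302.11353547 205.98132503]
 [301.20699576 205.5915247 ]
 [301.42642093 206.53257   ]
 [302.084471   205.06172022]]
[[315.09182953 275.46664566]
 [320.6033433  275.70925979]
 [315.35786027 270.31998452]
 [315.1013059  277.57325053]]
rim side [286.55833109 213.78395918] [317.01473307 232.51052342]
rim wrist [255.01931579 179.54118744] [376.78931835 296.10788902]
rim top [329.18496074 190.70660882] [361.73972478 222.92663375]
side row230 [37, 36, 37, 37, 38, 37, 37, 37, 37, 49, 95, 112, 122, 154] [191, 162, 126, 108, 103, 113, 172, 169, 131, 97, 87, 90, 94, 86]
wrist row235 [173, 171, 173, 171, 171, 172, 170, 145, 227, 249, 246, 246, 246, 246] [246, 246, 246, 248, 255, 198, 40, 39, 44, 48, 42, 46, 45, 41]
wrist col317 [204, 204, 197, 170, 255, 255, 115, 132, 135, 137, 136, 135, 137, 138, 133, 132, 200, 255, 249, 247, 247, 246, 246, 244, 235, 235, 247, 246, 246, 246, 246, 246, 246, 246, 245]
```

View pics/c3.png

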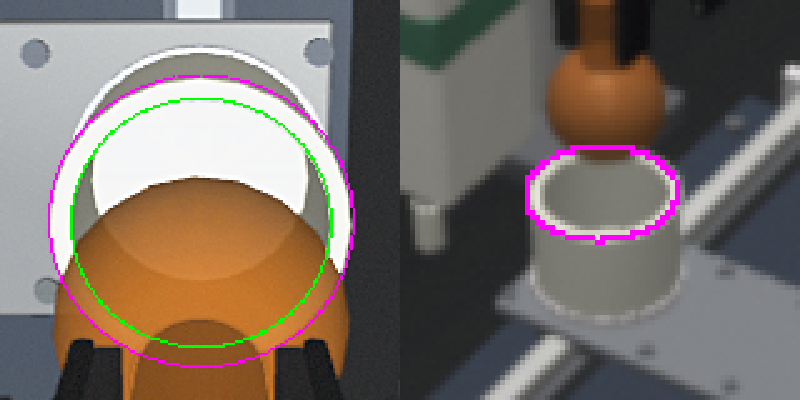

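Measured against the rim, the bulb sits about 4–5 mm toward −y. I'll correct this, lower to just above the rim and measure again.

Call:
{"method": "servo_tool", "body": {"commands": [[[0,0,0,0,2,0,15],[0,0,0,5,4.5,-0.5,15],[0,0,0,14,4.5,-0.5,15],[0,0,0,20,4.5,-0.5,15],[0,0,0,20,4.5,-0.5,15]]]}}

```text
time: 8.22
position: [0.5965, -0.0094, 0.1856]
tool_rot: [-0.038, 1.572, 0.038]
ft_force: [0.1, 0.2, -0.4]
grip_width: 0.31
```

```bash
python3 - <<'E'
from fit import *
A=np.linspace(0,2*np.pi,360)
k=K('wrist'); a=snap('wrist','w4'); snap('side','s4'); s=ctrl.get_state(); print(s['time'],s['position'],s['ft_force'])
p0=s['position']; c0=np.array([p0[0],p0[1],p0[2]-.037])
M=amber('pics/w4.png',(240,150,400,330)); ys,xs=np.nonzero(M); p=sil('wrist',c0,.032,k,A)
print('bulb pred',p.min(0),p.max(0)); print('obs top',ys.min(),[(int(y),int(xs[ys==y].min()),int(xs[ys==y].max()+1)) for y in range(ys.min(),ys.min()+80,8)])
print(proj('wrist',[c0,c0+[.003,0,0],c0+[0,.003,0],c0+[0,0,.003]],k))
g=np.array([[.5976+.041*np.cos(t),-.0108+.041*np.sin(t),.113] for t in A]); q=proj('wrist',g,k); print('rim pred',q.min(0),q.max(0))
w=a.mean(2).astype(int); T=int(q[:,1].min()); r=int((q[:,1].min()+q[:,1].max())/2)-6; L=int(q[:,0].min());Rr=int(q[:,0].max())
print('col from',T-8,w[T-8:T+10,(L+Rr)//2].tolist()); print('row',r,L-7,w[r,L-7:L+8].tolist(),Rr-7,w[r,Rr-7:Rr+8].tolist())
M=amber('pics/s4.png',(280,170,330,235)); ys,xs=np.nonzero(M);ps=sil('side',c0,.032,K('side'),A); print('side pred',ps.min(0),ps.max(0),[(int(y),int(xs[ys==y].min()),int(xs[ys==y].max()+1)) for y in range(200,232,3) if (ys==y).any()])
for q in q: cv2.circle(a,tuple(int(round(v)) for v in q),0,(255,0,255),-1)
cv2.imwrite('pics/c4.png',np.hstack([cv2.resize(a[130:330,216:416,::-1],(400,400),interpolation=0),cv2.resize(cv2.imread('pics/s4.png')[175:255,262:342],(400,400))]))
E
```

```text
8.325 [ 0.59711142 -0.00942463  0.18648132] [ 0.23289103  0.51385378 -0.2723214 ]
bulb pred [256.84531561 217.41465984] [377.30986373 338.28097537]
obs top 221 [(221, 310, 320), (229, 287, 346), (237, 276, 356), (245, 268, 364), (253, 264, 368), (261, 261, 372), (269, 259, 374), (277, 258, 375), (285, 258, 375), (293, 259, 373)]
[[317.03477717 277.13904703]
 [322.61566353 277.38712574]
 [317.31109547 271.93664378]
 [317.05898896 279.30064103]]
rim pred [251.90517719 191.94106799] [383.02228977 315.82138783]
col from 183 [136, 138, 136, 136, 136, 137, 139, 139, 137, 135, 140, 234, 254, 248, 247, 247, 246, 245]
row 247 244 [172, 171, 171, 170, 171, 171, 170, 169, 141, 239, 250, 246, 246, 246, 246] 376 [245, 246, 248, 255, 193, 38, 37, 41, 44, 47, 47, 44, 46, 45, 45]
side pred [289.18998856 200.33888896] [313.33459365 224.50459264] [(200, 298, 305), (203, 295, 310), (206, 293, 312), (209, 292, 314), (212, 291, 314), (215, 292, 314), (218, 293, 312), (221, 296, 310)]
```

View pics/c4.png

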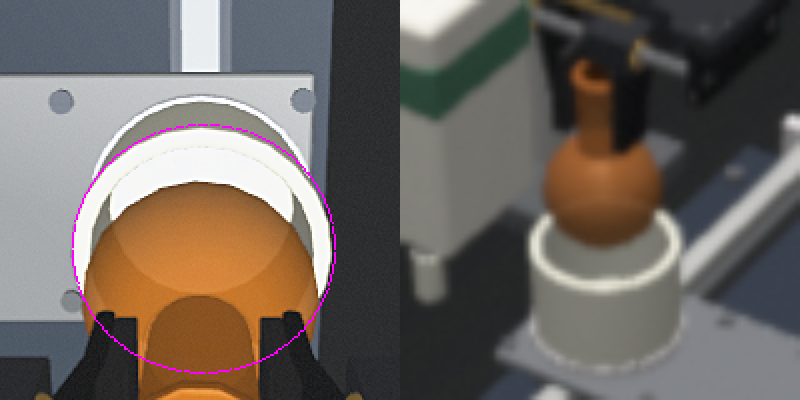

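The rim and bulb axes now agree to about 0.7 mm. Trimming by that much and lowering slowly.

Call:
{"method": "servo_tool", "body": {"commands": [[[0,0,0,8,-0.7,0,15],[0,0,0,18,-0.7,0,15],[0,0,0,28,-0.7,0,15],[0,0,0,38,-0.7,0,15],[0,0,0,44,-0.7,0,15]]]}}

```text
time: 8.95
position: [0.5967, -0.01, 0.1415]
tool_rot: [-0.038, 1.571, 0.038]
ft_force: [-0.2, 0.4, -0.5]
grip_width: 0.314
```

Call:
{"method": "servo_tool", "body": {"commands": [[[0,0,0,4,0,0,15],[0,0,0,8,0,0,15],[0,0,0,12,0,0,15],[0,0,0,15,0,0,15],[0,0,0,15,0,0,15]]]}}

```text
time: 9.57
position: [0.597, -0.01, 0.1273]
tool_rot: [-0.038, 1.571, 0.038]
ft_force: [0.3, 1.0, -1.1]
grip_width: 0.313
```

Call:
{"method": "servo_tool", "body": {"commands": [[[0,0,0,1,0,0,15],[0,0,0,2,0,0,15],[0,0,0,3,0,0,15],[0,0,0,3,0,0,15]]]}}

```text
time: 10.07
position: [0.5971, -0.01, 0.1244]
tool_rot: [-0.038, 1.571, 0.038]
ft_force: [-0.8, 0.6, -0.2]
grip_width: 0.316
```

Call:
{"method": "servo_tool", "body": {"commands": [[[0,0,0,0.5,0,0,15],[0,0,0,1,0,0,15],[0,0,0,1,0,0,15]]]}}

```text
time: 10.45
position: [0.5971, -0.01, 0.1235]
tool_rot: [-0.038, 1.57, 0.038]
ft_force: [-0.0, 0.1, -1.2]
grip_width: 0.314
```

Call:
{"method": "servo_tool", "body": {"commands": [[[0,0,0,0.5,0,0,15],[0,0,0,1,0,0,15],[0,0,0,1,0,0,15]]]}}

```text
time: 10.82
position: [0.5971, -0.01, 0.1225]
tool_rot: [-0.038, 1.57, 0.038]
ft_force: [0.5, -0.2, -1.2]
grip_width: 0.313
```

Call:
{"method": "servo_tool", "body": {"commands": [[[0,0,0,0.5,0,0,15],[0,0,0,0.8,0,0,15],[0,0,0,0.8,0,0,15]]]}}

```text
time: 11.2
position: [0.5975, -0.0101, 0.1223]
tool_rot: [-0.038, 1.57, 0.038]
ft_force: [-0.1, -0.1, 3.9]
grip_width: 0.312
```

Contact at TCP z 0.1223 (0.1225 expected), with +5 N upward: the flask is seated. Releasing.

Call:
{"method": "servo_tool", "body": {"commands": [[[0,0,0,0,0,0,30],[0,0,0,0,0,0,36],[0,0,0,0,0,0,42],[0,0,0,0,0,0,48],[0,0,0,0,0,0,48]]]}}

```text
time: 11.82
position: [0.5971, -0.0099, 0.1216]
tool_rot: [-0.038, 1.571, 0.038]
ft_force: [0.7, -1.1, 0.2]
grip_width: 0.54
```

Call:
{"method": "servo_tool", "body": {"commands": [[[0,0,0,0,0,0,48],[0,0,0,-5,0,0,48],[0,0,0,-25,0,0,48],[0,0,0,-60,0,0,48],[0,0,0,-95,0,0,48]]]}}

```text
time: 12.45
position: [0.5974, -0.0102, 0.2193]
tool_rot: [-0.037, 1.569, 0.038]
ft_force: [1.2, 0.1, 0.2]
grip_width: 0.55
```

```bash
python3 - <<'E'
from h import *
s=ctrl.get_state();print(s['time'],s['position'],s['grip_width']*87,go((.4478,-.0186,.22),93),go((.4478,-.0186,.22),3))
print(s['joint_positions'])
k=K('wrist'); a=snap('wrist','w5'); b=snap('side','s5')
A=np.linspace(0,2*np.pi,360); g=np.array([[.5973+.041*np.cos(t),-.0112+.041*np.sin(t),.113] for t in A])
cv2.imwrite('pics/c5.png',np.hstack([a[40:440,120:520,::-1],cv2.resize(b[150:250,250:350,::-1],(400,400))]))
E
```

```text
12.45 [ 0.59738372 -0.01019316  0.21929918] 47.83438687322673 (array([-90.3,   0.1,   0.1]), array([  -0.9,   -1.2, -149.8])) (array([-0.3,  0.1, -0. ]), array([  -0.9,   -1.2, -149.8]))
[-0.62985479  0.24518653  0.71488776  1.6171296  -0.16451245  1.33931723
  0.15572855]
```

View pics/c5.png

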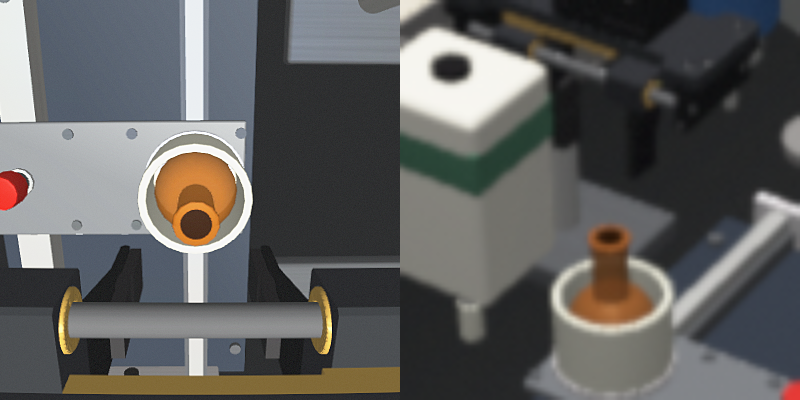

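The flask stands upright and centred in the cup (wrist crop: bulb centred in the rim at (196,190)), and it's released. Now to the knob, with the jaws along the slide.

Call:
{"method": "servo_tool", "body": {"commands": [[[0,0,0,0,0,-30,60],[0,0,0,0,-1,-80,60],[0,0,0,0,-1,-125,60],[-8,0,0,0,-1,-146,60],[-18,0,0,0,-1,-150,60]]]}}

```text
time: 13.18
position: [0.4462, -0.0184, 0.2174]
tool_rot: [-0.287, 1.55, 0.29]
ft_force: [0.0, 0.7, 0.2]
grip_width: 0.688
```

Call:
{"method": "servo_tool", "body": {"commands": [[[-10,0,0,0,0,0,60],[-20,0,0,0,0,0,60],[-30,0,0,0,0,0,60],[-40,0,0,0,0,0,60],[-50,0,0,0,0,0,60]]]}}

```text
time: 13.8
position: [0.4473, -0.0185, 0.2172]
tool_rot: [-0.962, 1.347, 0.962]
ft_force: [0.5, 0.5, 0.5]
grip_width: 0.686
```

Call:
{"method": "servo_tool", "body": {"commands": [[[-10,0,0,0,0,0,60],[-20,0,0,0,0,0,60],[-22.3,0,0,0,0,0,60],[-22.3,0,0,0,0,0,60]]]}}

```text
time: 14.3
position: [0.4474, -0.0184, 0.2171]
tool_rot: [-1.247, 1.183, 1.248]
ft_force: [-1.1, 0.1, -0.3]
grip_width: 0.693
```

```bash
python3 - <<'E'
from h import *
s=ctrl.get_state();print(s['time'],s['position'],s['grip_width']*87,go((.4478,-.0186,.12),93)); print(s['joint_positions'].round(2))
k=K('wrist'); a=snap('wrist','w6'); h=cv2.cvtColor(a,cv2.COLOR_RGB2HSV); m=cv2.inRange(h,(0,150,80),(6,255,255)); n,l,st,c=cv2.connectedComponentsWithStats(m); i=1+st[1:,4].argmax(); print(c[i],st[i],proj('wrist',[[.4478,-.0186,.092],[.4478,-.0186,.08]],k))
A=np.linspace(0,2*np.pi,90); q=proj('wrist',[[.4478+.014*np.cos(t),-.0186+.014*np.sin(t),z] for t in A for z in(.068,.092)],k); print(q.min(0),q.max(0))
E
```

```text
14.3 [ 0.44740439 -0.0183906   0.2171359 ] 60.28759290928091 (array([0., 0., 0.]), array([97.1, -0.3, -0.3]))
[-0.93 -0.21  0.82  1.96  0.16  1.34  1.46]
[313.28284672 228.4580292 ] [ 296  209   35   40 1096] [[314.58751298 232.90457182]
 [314.56833346 228.63659783]]
[295.96172347 207.73319394] [333.21251412 250.555561  ]
```

Call:
{"method": "servo_tool", "body": {"commands": [[[0,0,0,45,0,0,60],[0,0,0,90,0,0,60],[0,0,0,125,0,0,60],[0,0,0,145,0,0,60],[0,0,0,153,0,0,60]]]}}

```text
time: 14.98
position: [0.4466, -0.0185, 0.0628]
tool_rot: [-1.248, 1.186, 1.249]
ft_force: [-0.6, -0.3, 0.2]
grip_width: 0.689
```

Call:
{"method": "servo_tool", "body": {"commands": [[[0,0,0,0,0,0,40],[0,0,0,0,0,0,30],[0,0,0,0,0,0,20],[0,0,0,0,0,0,15],[0,0,0,0,0,0,15]]], "newtons": 35}}

```text
time: 15.6
position: [0.4478, -0.0184, 0.0642]
tool_rot: [-1.249, 1.183, 1.248]
ft_force: [-1.2, -0.4, 3.7]
grip_width: 0.31
```

```bash
python3 - <<'E'
from h import *
s=ctrl.get_state();print(s['time'],s['position'],s['ft_force'],s['grip_width']*87,s['joint_positions'].round(2))
E
```

```text
15.6 [ 0.44783475 -0.01836577  0.06421221] [-1.24095212 -0.37392016  3.6594988 ] 26.946821714855382 [-0.94  0.03  0.95  2.14 -0.03  0.98  1.65]
```

Call:
{"method": "servo_tool", "body": {"commands": [[[0,0,0,0,0,0,15],[0,0,0,-4,0,0,15],[0,0,0,-8,0,0,15],[0,0,0,-12,0,0,15],[0,0,0,-12.5,0,0,15]]], "newtons": 40}}

```text
time: 16.23
position: [0.4477, -0.0183, 0.0762]
tool_rot: [-1.249, 1.183, 1.248]
ft_force: [5.8, -1.4, -8.4]
grip_width: 0.315
```

Call:
{"method": "servo_tool", "body": {"commands": [[[0,0,0,0,0,0,15],[0,0,0,0,0,0,15]]]}}

```text
time: 16.48
position: [0.4476, -0.0184, 0.076]
tool_rot: [-1.249, 1.183, 1.247]
ft_force: [4.3, -1.6, -8.2]
grip_width: 0.314
```

The pull reads −8.3 N, which matches the spring near 12 mm of lift, so the pin is out. Sliding gently along tool +z (slide +y, the rotator's side).

Call:
{"method": "servo_tool", "body": {"commands": [[[0,0,0,0,0,3,15],[0,0,0,0,0,10,15],[0,0,0,0,0,20,15],[0,0,0,0,0,32,15],[0,0,0,0,0,45,15]]]}}

```text
time: 17.1
position: [0.4453, 0.0261, 0.076]
tool_rot: [-1.249, 1.184, 1.246]
ft_force: [5.7, -2.9, -8.2]
grip_width: 0.314
```

Call:
{"method": "servo_tool", "body": {"commands": [[[0,0,0,0,0,14,15],[0,0,0,0,0,28,15],[0,0,0,0,0,42,15],[0,0,0,0,0,56,15],[0,0,0,0,0,69,15]]]}}

```text
time: 17.73
position: [0.4416, 0.0949, 0.0759]
tool_rot: [-1.25, 1.184, 1.247]
ft_force: [6.4, -3.0, -9.0]
grip_width: 0.311
```

Call:
{"method": "servo_tool", "body": {"commands": [[[0,0,0,0,0,11,15],[0,0,0,0,0,20,15],[0,0,0,0,0,28,15],[0,0,0,0,0,33,15],[0,0,0,0,0,35,15]]]}}

```text
time: 18.35
position: [0.4398, 0.1299, 0.0759]
tool_rot: [-1.25, 1.184, 1.247]
ft_force: [5.6, -2.5, -9.2]
grip_width: 0.308
```

```bash
python3 - <<'E'
from h import *
s=ctrl.get_state();print(s['time'],s['position'],s['ft_force'],s['grip_width']*87,s['joint_positions'].round(2))
print('from start along',(s['position']-[.4477,-.0184,.076])@[-.0523,.9986,0], go((.4399,.1312,.076),93))
a=snap('side','s7'); b=snap('top','t7')
u,v=proj('side',[[.59,.14,.12]])[0].astype(int); cv2.imwrite('pics/c7.png',np.hstack([cv2.resize(a[v-60:v+60,u-60:u+60,::-1],(400,400)),cv2.resize(b[150:300,240:390,::-1],(400,400))]))
E
```

```text
18.35 [0.43977251 0.12991219 0.07585115] [ 5.58148863 -2.50288435 -9.15339873] 26.831422497703866 [-1.11  0.04  0.78  2.1  -0.03  1.01  1.31]
from start along 0.14851915649050929 (array([ 0.1, -0.1,  0.1]), array([-0.2, -0.2,  1.3]))
```

View pics/c7.png

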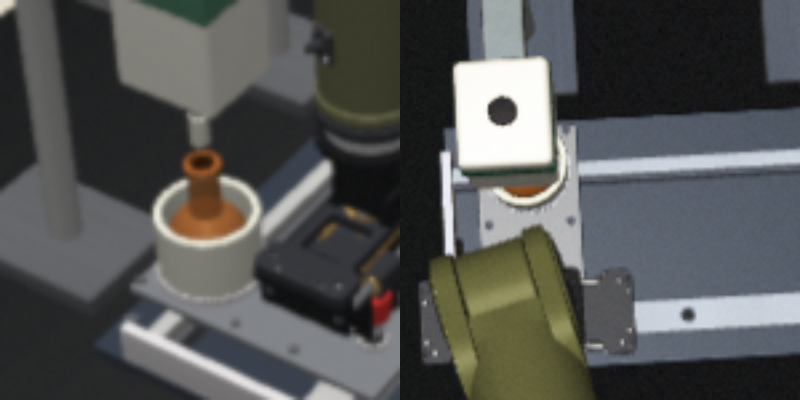

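The flask is upright under the rotator shaft. Adding the last 1.3 mm along the slide, then lowering the pin.

Call:
{"method": "servo_tool", "body": {"commands": [[[0,0,0,0,0,1.3,15],[0,0,0,0,0,1.3,15],[0,0,0,2,0,1.3,15],[0,0,0,4,0,1.3,15],[0,0,0,5,0,1.3,15]]]}}

```text
time: 19.08
position: [0.4397, 0.1311, 0.0709]
tool_rot: [-1.249, 1.184, 1.247]
ft_force: [5.3, -1.1, -7.6]
grip_width: 0.308
```

At about 7 mm of lift the pull is still spring-like, so the pin has entered the hole. Continuing down.

Call:
{"method": "servo_tool", "body": {"commands": [[[0,0,0,2,0,0,15],[0,0,0,4,0,0,15],[0,0,0,6,0,0,15],[0,0,0,7,0,0,15],[0,0,0,7,0,0,15]]]}}

```text
time: 19.7
position: [0.4397, 0.1313, 0.0643]
tool_rot: [-1.249, 1.184, 1.247]
ft_force: [4.6, -1.8, -4.1]
grip_width: 0.311
```

Call:
{"method": "servo_tool", "body": {"commands": [[[0,0,0,0.4,0,0,15],[0,0,0,0.8,0,0,15],[0,0,0,0.8,0,0,15]]]}}

```text
time: 20.08
position: [0.4398, 0.1318, 0.0642]
tool_rot: [-1.248, 1.183, 1.248]
ft_force: [1.5, -4.3, 3.9]
grip_width: 0.309
```

Call:
{"method": "servo_tool", "body": {"commands": [[[0,0,0,0.2,0,-0.4,15],[0,0,0,0.2,0,-0.4,15],[0,0,0,0.2,0,-0.4,15],[0,0,0,0.2,0,-0.4,15]]]}}

```text
time: 20.58
position: [0.4398, 0.1318, 0.0642]
tool_rot: [-1.248, 1.182, 1.249]
ft_force: [1.3, -2.1, 6.6]
grip_width: 0.306
```

```bash
python3 - <<'E'
from h import *
s=ctrl.get_state();print(s['time'],s['position'],s['ft_force'],s['grip_width']*87,np.abs(s['qd']).max())
a=snap('side','s8'); w=snap('wrist','w8')
for z in(.068,.08,.092): print(proj('side',[[.4399,.1308,z]]))
u,v=proj('side',[[.53,.14,.10]])[0].astype(int); cv2.imwrite('pics/c8.png',np.hstack([cv2.resize(a[v-65:v+65,u-50:u+80,::-1],(400,400)),cv2.resize(w[:,80:560,::-1],(400,400))]))
E
```

```text
20.575 [0.43979718 0.13181534 0.06418178] [ 1.31274792 -2.13138836  6.62620435] 26.614812342659686 0.001659905323146078
[[318.51384845 288.55357743]]
[[318.47426303 285.05557171]]
[[318.43427387 281.52068366]]
```

View pics/c8.png

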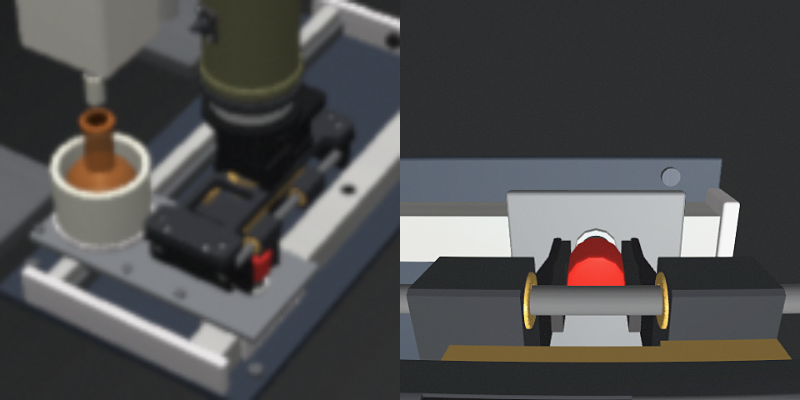

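The flask is upright under the tip, the knob is gripped, and there's an upward reaction of 6.6 N at the same height as the original home position, so the pin is on its stop. Travel along the slide is 150.4 mm. Handing in.

```bash
python3 -c "
from bench import close_job; print(close_job())"
```

```text
the job is handed in; nothing more can be done
None
```

The job is done and handed in at about 20.6 s of the 64 s allowed; `close_job()` gives no verdict.

**What I did**
- I gripped the amber flask by the neck and corrected a 4–5 mm offset over the cup from the camera views.
- I lowered it slowly until it touched the floor (about 5 N, at the expected height) and let go. The pictures then showed it upright and centred.
- I pulled the red knob up 12 mm; the force matched the spring, about 8 N.
- I slid the carriage 150 mm to the rotator's side and lowered the pin into the hole. I'm still gripping the knob.

**Last checks**
- **Pin:** the tool is back at its original home height (0.0642 m) with about 6.6 N pushing up, so the pin sits on its stop.
- **Carriage:** it has travelled about 150.4 mm along the slide and the arm is at rest.
- **Flask:** it stands upright in the cup under the rotator tip in the last side picture.

**Uncertain or disagreeing**
- The finger opening read about 27 mm for both the 25 mm neck and the 28 mm knob, so I did not rely on it.
- A side force of about 2 N along the slide remains, well within what the pin's play allows.
- I did not measure the cup-to-shaft distance at the end; I judged it from the travel and the picture.
- I did not check the bystanders in a last picture, but no move touched any of them.

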